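# Slide the pepper mill and the oil bottle home into the condiment stand

## Task

Put the pepper mill and the oil bottle away in the wooden condiment stand by pushing only: slide each one across the worktop into a free bay of the stand, one to a bay, until it stands upright right up against the stand's back board. They are tall and narrow, so push them low near the foot; do not lift, carry or tip them. Leave the jar that is already in the stand and everything else on the worktop where it is.

Things in the scene. Friction and masses are not known exactly. Their poses are not given: they have to be found in the camera images.
- mill: pepper mill of turned brown wood, 222 mm tall, round: a foot of 68 mm diameter with an upright edge from the worktop to 35 mm up, narrowing to a waist of 32 mm at 85 to 115 mm, head up to 46 mm; about 0.3 kg. Origin: centre of its underside; z up. Loose. Friction on the worktop about 0.6: it slides when pushed at its foot edge and may tip when pushed above about 45 mm.
- oil: oil bottle of plain green glass with a steel cap, no label, 250 mm tall, round: a foot of 72 mm diameter with an upright edge from the worktop to 35 mm up, a cone narrowing to 34 mm at 90 mm, then a long neck of 26 mm; about 0.45 kg. Origin: centre of its underside; z up. Loose. It slides when pushed at its foot edge and may tip when pushed above about 45 mm.
- stand: low dark wooden stand, fixed: three bays in a row, open in front and above, without floor, so things slide in. Origin: on the worktop in the middle bay; x points into the bays to the back board, that is to the robot's right, about world -y; y along the row, away from the robot. Bay centre lines at y = -102, 0, +102 mm; bays 92 mm wide; dividers 10 mm thick, 50 mm high, from x = -28 mm (mouth) to +34 mm.
- stand_back (a point): point on the front face of the stand's back board (316 mm wide, 50 mm high, 12 mm thick), at x = +34, y = 0, z = 25 mm of the stand. The mill touches this face when its origin is at x = 0 of the stand, the oil bottle at x = -2 mm.
- coaster_a: thin round cork coaster, 60 mm diameter, set flat on the worktop in one of the two free bays (1 mm, no obstacle to sliding). Origin: its centre, at x = 0 of the stand on the centre line of that bay.
- coaster_b: the like cork coaster, in the other free bay.
- jar: white ceramic jar with a wooden lid, 68 mm diameter, 120 mm tall, standing in the third bay, loose; leave it there. Origin: centre of its underside.
- tin: low round aluminium tin, 50 mm diameter, 22 mm high, loose, to the left of the mill and the bottle; leave it. Origin: centre of its underside.
- mug: blue ceramic mug with a handle, 84 mm diameter, 95 mm tall, loose, to the robot's right; leave it. Origin: centre of its underside.
- salt: small white salt shaker, 44 mm diameter at the foot, 78 mm tall, loose, far ahead on the left; leave it. Origin: centre of its underside.
- tub: clear round food tub with a red lid, 132 mm diameter, 74 mm tall, loose, to the robot's left; leave it. Origin: centre of its underside.
- cup: clear plastic cup, 80 mm diameter at the rim, 110 mm tall, loose, behind the stand's back board; leave it. Origin: centre of its underside.

How it is judged:
By the outcome, as a careful person would: the job done as asked, in the order asked, and still so for the second after the job is handed in, with the robot touching nothing.
It also fails if it takes over 64 s, if anything falls off the work surface, if the arm or the gripper's body presses on something with over 40 N, if the wrist force passes 120 N, or if a joint passes its speed limit or range.

## Robot

A 7-joint arm with a two-finger parallel gripper is mounted at the origin on the work surface. World frame = base frame: x ahead of the robot, y to its left, z up, the work surface at z = 0. Lengths are in m, angles in rad, forces in N, time in s.
With the tool pointing down it reaches from about 0.35 to 0.9 m from the base axis. Payload 8.1 kg.
Tool frame: the origin (TCP) lies midway between the tips of the shut fingers; the grasp point (between the pads) lies 19 mm behind it; z points along the fingers, x is the direction in which the jaws open and shut, and the axes are right-handed (so a half turn about z gives the same grasp; the last joint's range is limited). The gripper opens to 85 mm and grips with 20 to 120 N. Pads are 22 mm wide; open, the fingers measure 114 mm over their backs; the gripper's body (76 mm by 85 mm) begins 54 mm behind the grasp point. The pads swing forward as they close: fully open they stand 13 mm farther back than shut.
Start: joints at [-0.103, 0.434, 0.025, 1.573, -0.012, 1.134, -0.075], TCP at [0.625, -0, 0.231] pointing down, gripper open.
Joint ranges: [-2.62, 2.62], [-0.44, 2.09], [-1.27, 1.32], [0.08, 2.57], [-1.32, 4.46], [0.12, 2], [-2.74, 2.74]. Speed limits (rad/s): [2.22, 2.22, 3.01, 3.01, 3.14, 3.14, 3.14].

## Interface

Orientations are given as [roll, pitch, yaw] about the fixed x, y, z axes, in that order (R = Rz(yaw) Ry(pitch) Rx(roll)).
In Python, from station import robot, viewer gives the robot as it stands.
- The arm moves only by the tool move_arm, never from a script. Its argument "steps" is one flat list of numbers, 6 for each row, row after row: the shift along the world's x, y, z in m, then the turn, a rotation vector about the world's x, y, z in degrees. In form: [dx, dy, dz, wx, wy, wz, dx, dy, dz, wx, wy, wz, ...]. A call has 1 to 5 rows; each row shifts and turns the commanded pose from where the row before left it; what a row does not reach is not made up. A row lasts 1/10 s, in which the tool goes at most 50 mm and 8.59 degrees, less where a joint would pass 70% of its speed; a pose out of reach is approached as far as the arm can. A call with a gripper value outside its range is refused whole. "claw" is the closure, from -1 (fully open) to 1 (shut), set as the call begins (left out, the last holds). The fingers move at their own pace and stop on an object; the grip force is fixed at half the most. Time passes only in rows, so rows that do not move let the fingers close. It gives the time, the measured TCP pose, the force and the opening at its end, in the units of the state.
- robot.observe(): the state, without advancing time (a new reading comes with each control period).
- viewer.read_camera(name): name is "scene" or "side" or "wrist"; returns the picture (480x640x3 uint8, blue, green, red); there is no depth.
- viewer.calibration(name): a dict with "fx", "fy", "cx", "cy" (pixels), "dist_coeffs" ([k1, k2, p1, p2, k3] as OpenCV has them; the pictures are not rectified), "rvec" (rotation vector, rad) and "tvec" (3), from world to camera coordinates, as OpenCV has them. Camera axes: x right, y down, z forward; pixel columns grow to the right and rows downward; lengths in m; the calibration is good to about 2 mm. A picture is of the moment at which its call begins: read the wrist's pose just before it. calibration takes no time and is no camera call; for the wrist camera it gives the pose at the moment of the call.
- robot.finish_job(): hands the job in, once; it reports no verdict.
The state is a dict: "t": time; "qpos": joint angles; "joint_velocities": joint speeds; "joint_torque": joint torques, N m; "tool_pos": TCP position; "eef_rot": TCP orientation; "force": force on the tool from outside, world axes, zero at the start; "wrist_torque": the same for the moment, N m; "gripper_width": opening from 0.0 (shut) to 1.0 (fully open).
Only numpy, scipy, OpenCV 4.12 (cv2) and the standard library are available. Lean on these libraries where they do the work, as an engineer would, in place of code of your own. Each camera call takes 0.05 s, during which the arm holds its last target.

## Working session

There is one attempt and no reset: what is moved stays moved. The work goes in short steps, Python scripts to look and compute and a tool call to move; the robot and the scene stay as the last step left them, time stands still between calls to the robot, and variables do not carry over. Pictures are saved under pics/ and viewed, and the job is handed in when it is done.

Besides the shell and the picture viewer there is one more tool, called as a command line: name --argument value ..., lists and objects as JSON in quotes. move_arm: Moves the arm, as the interface text tells. Its arguments: {"type":"object","properties":{"steps":{"type":"array","items":{"type":"number"}},"claw":{"type":"number"}},"required":["steps"]}

```bash
mkdir -p pics; ls; python3 - <<'E'
from station import robot, viewer
import cv2
s=robot.observe();print(s)
for n in("scene","side","wrist"):
    print(n,viewer.calibration(n)); cv2.imwrite(f"pics/{n}0.png",viewer.read_camera(n))
E
```

```text
pics
{'t': 0.0, 'qpos': array([-0.10262009,  0.43523754,  0.02499395,  1.57410029, -0.0116378 ,
        1.13398773, -0.07512154]), 'joint_velocities': array([-0.00025482,  0.00172616, -0.0005809 ,  0.00047171,  0.00033621,
        0.00144167, -0.00112815]), 'joint_torque': array([ 8.97134169e-05, -6.70461059e+01,  1.02531374e+00, -3.16203833e+01,
        1.55155628e-02,  1.25530543e-02, -1.11555586e-06]), 'tool_pos': array([ 6.24495547e-01, -4.39274447e-05,  2.30515919e-01]), 'eef_rot': array([ 3.14147354e+00,  1.58297846e-03, -1.06432711e-04]), 'force': array([-0.05574105,  0.2014237 ,  0.38605896]), 'wrist_torque': array([0.03517253, 0.00472603, 0.01762745]), 'gripper_width': 1.0022795976924517}
scene {'fx': 462.1596165038313, 'fy': 462.1596165038313, 'cx': 319.34015843831185, 'cy': 235.20145414276158, 'dist_coeffs': array([-0.11302489,  0.        ,  0.        ,  0.        ,  0.        ]), 'rvec': array([ 2.34284208,  1.04570195, -0.34353505]), 'tvec': array([-0.39749392, -0.30138874,  1.23936897])}
side {'fx': 446.0614176908868, 'fy': 446.0614176908868, 'cx': 317.2100734846277, 'cy': 233.78447077635786, 'dist_coeffs': array([-0.01905058,  0.        ,  0.        ,  0.        ,  0.        ]), 'rvec': array([ 2.34583483, -0.82983777,  0.29443333]), 'tvec': array([-0.42395969,  0.30933168,  0.95041976])}
wrist {'fx': 423.11561820210454, 'fy': 423.11561820210454, 'cx': 322.5598399091769, 'cy': 240.94212581157194, 'dist_coeffs': array([-0.08132307,  0.        ,  0.        ,  0.        ,  0.        ]), 'rvec': array([-2.83080516e+00, -5.11820175e-04,  3.55546560e-03]), 'tvec': array([-0.62300631, -0.04034133,  0.3801268 ])}
```

View pics/scene0.png

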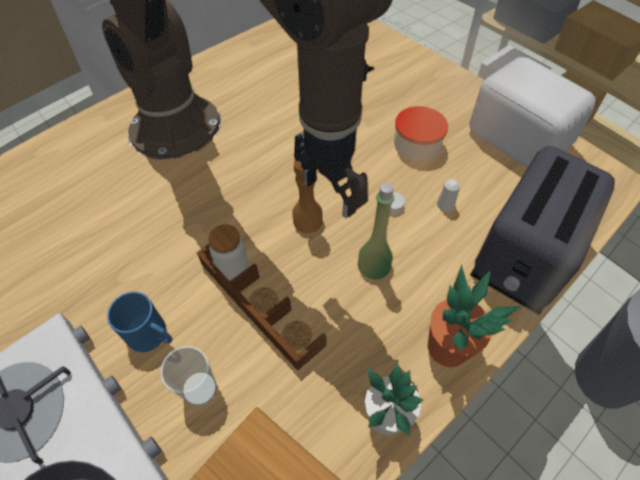

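View pics/side0.png

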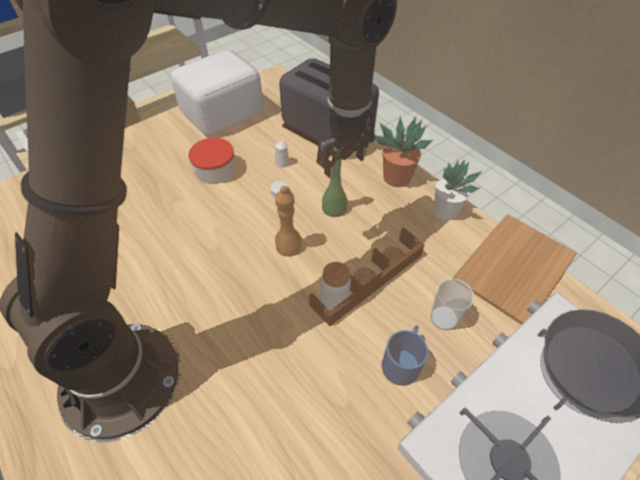

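View pics/wrist0.png

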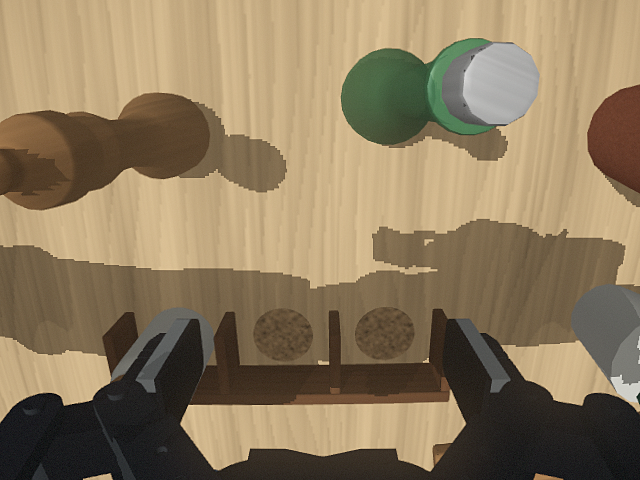

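The wrist view shows the coasters at about (283,333) and (385,333), in the middle and far bays. The jar is in the near bay. The mill foot is around (165,135) and the oil foot around (388,97). Next I'll measure them.

```bash
cat > h.py <<'E'
import numpy as np, cv2
from station import robot, viewer
def ray(c,p):
    K=np.array([[c['fx'],0,c['cx']],[0,c['fy'],c['cy']],[0,0,1]])
    u=cv2.undistortPoints(np.array(p,float).reshape(-1,1,2),K,c['dist_coeffs']).reshape(-1,2)
    R=cv2.Rodrigues(c['rvec'])[0]; C=-R.T@c['tvec']
    return C,np.c_[u,np.ones(len(u))]@R
def plane(c,p,z):
    C,d=ray(c,p); return C+d*((z-C[2])/d[:,2])[:,None]
def proj(c,P):
    K=np.array([[c['fx'],0,c['cx']],[0,c['fy'],c['cy']],[0,0,1]])
    return cv2.projectPoints(np.array(P,float).reshape(-1,3),c['rvec'],c['tvec'],K,c['dist_coeffs'])[0].reshape(-1,2)
def circ(c,img,x,y,r,hs,col):
    a=np.linspace(0,2*np.pi,60)
    for h in hs:
        p=proj(c,np.c_[x+r*np.cos(a),y+r*np.sin(a),0*a+h])
        cv2.polylines(img,[np.round(p*8).astype(int)],True,col,1,cv2.LINE_AA,3)
E
python3 - <<'E'
from h import *
np.set_printoptions(precision=4,suppress=True)
c=viewer.calibration("wrist");print(ray(c,[[320,240]])[0])
im=cv2.imread("pics/wrist0.png").astype(int); hsv=cv2.cvtColor(im.astype(np.uint8),cv2.COLOR_BGR2HSV)
print("coasters",plane(c,[[283,333.5],[385,333.5]],.001))
print("hsv",[hsv[y,x] for x,y in((165,135),(388,97),(283,333),(300,30),(250,160),(385,333))])
# stand mouth divider tops z=.05; back board top
print("divider mouths top",plane(c,[[232,312],[334.5,311],[437,309]],.05))
print("back face top",plane(c,[[225,366],[330,366],[440,364]],.05))
# oil mask
m=((hsv[...,0]>50)&(hsv[...,0]<85)&(hsv[...,1]>90)).astype(np.uint8)
ys,xs=np.nonzero(m);print("oil",xs.min(),xs.max(),ys.min(),ys.max())
m2=((hsv[...,0]<18)&(hsv[...,1]>140)).astype(np.uint8);cv2.imwrite("pics/m.png",np.hstack([m*255,m2*255])[::1,::2])
for z in(0,.035):
  print(z,"mill R/T/B",plane(c,[[209,135],[163,93],[165,178]],z))
  print(z,"oil L/T/B",plane(c,[[341.5,97],[388,48],[388,145]],z))
E
```

```text
[0.624  0.0778 0.3728]
coasters [[ 0.5837 -0.1386  0.001 ]
 [ 0.6855 -0.1386  0.001 ]]
hsv [array([ 15, 130,  90], dtype=uint8), array([56, 84, 88], dtype=uint8), array([ 16, 109,  96], dtype=uint8), array([ 19,  87, 194], dtype=uint8), array([ 18,  98, 120], dtype=uint8), array([ 15, 110,  95], dtype=uint8)]
divider mouths top [[ 0.546  -0.0896  0.05  ]
 [ 0.6334 -0.0883  0.05  ]
 [ 0.7207 -0.0867  0.05  ]]
back face top [[ 0.5357 -0.1438  0.05  ]
 [ 0.6299 -0.1431  0.05  ]
 [ 0.7285 -0.1417  0.05  ]]
oil 12 639 39 478
0 mill R/T/B [[0.5248 0.0544 0.    ]
 [0.4875 0.09   0.    ]
 [0.482  0.0172 0.    ]]
0 oil L/T/B [[0.6391 0.0853 0.    ]
 [0.6769 0.1245 0.    ]
 [0.6799 0.0455 0.    ]]
0.035 mill R/T/B [[0.5341 0.0566 0.035 ]
 [0.5003 0.0889 0.035 ]
 [0.4954 0.0229 0.035 ]]
0.035 oil L/T/B [[0.6377 0.0846 0.035 ]
 [0.6719 0.1201 0.035 ]
 [0.6746 0.0486 0.035 ]]
```

```bash
python3 - <<'E'
import cv2
im=cv2.imread("pics/wrist0.png")[0:400,0:560]
cv2.imwrite("pics/s0.png",cv2.resize(cv2.imread("pics/scene0.png")[150:380,190:430],None,fx=2.5,fy=2.5))
E
```

```text
(no output)
```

View pics/s0.png

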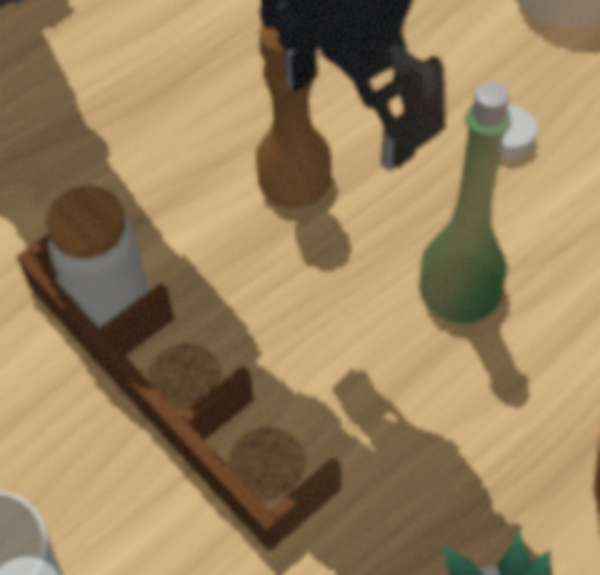

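```bash
python3 - <<'E'
from h import *
np.set_printoptions(precision=4,suppress=True)
c=viewer.calibration("wrist")
print(plane(c,[[232,312],[334.5,311],[437,309]],.0), plane(c,[[240,364],[435,362.5]],0.05))
out=[]
for n,(x0,y0,w,h),s in(("wrist",(0,0,640,410),1),("scene",(270,150,150,150),3),("side",(250,150,180,180),2.5)):
    c=viewer.calibration(n);im=cv2.imread(f"pics/{n}0.png")
    circ(c,im,.491,.054,.034,(0,.035),(255,0,0));circ(c,im,.675,.0844,.036,(0,.035),(0,0,255))
    for x in(.5837,.6855):circ(c,im,x,-.1386,.03,(.001,),(255,255,0))
    out.append(cv2.resize(im[y0:y0+h,x0:x0+w],None,fx=s,fy=s,interpolation=cv2.INTER_CUBIC))
cv2.imwrite("pics/o_w.png",out[0]);a=out[1];b=out[2]
H=np.zeros((450,910,3),np.uint8);H[:,:450]=a;H[:450,460:]=b;cv2.imwrite("pics/o_s.png",H[:,:][:, :800] if 0 else cv2.resize(H,(800,396)))
E
```

```text
[[ 0.5339 -0.1155  0.    ]
 [ 0.6348 -0.114   0.    ]
 [ 0.7357 -0.1121  0.    ]] [[ 0.5494 -0.1415  0.05  ]
 [ 0.7238 -0.14    0.05  ]]
```

View pics/o_w.png

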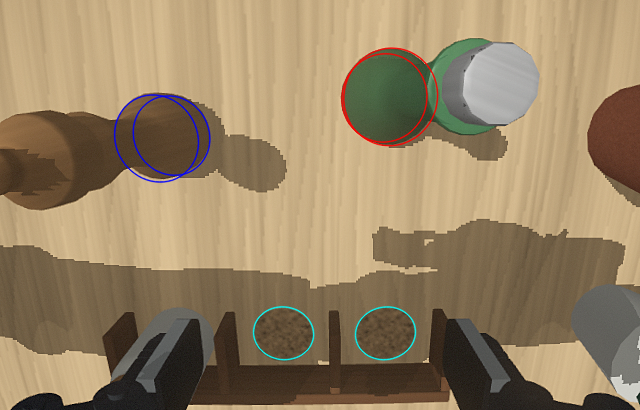

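View pics/o_s.png

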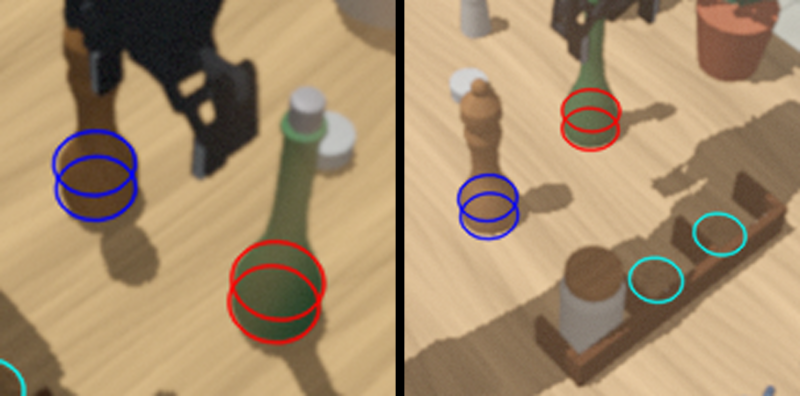

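Drawn back over the views, the circles match. The mill is at about (0.492, 0.056), the oil at (0.675, 0.084), and the bay targets are x=0.584 and x=0.686 at y≈-0.139. Next I'll locate the neighbours and check the pushing plan. I'll cradle each foot between partly closed fingers, with the tool tilted 30° so its body leans back.

```bash
python3 - <<'E'
from h import *
np.set_printoptions(precision=3,suppress=True)
c=viewer.calibration("scene")
print("tin",plane(c,[[398,201]],.022),"tub",plane(c,[[421,125]],.074),"salt",plane(c,[[451,186]],.078),"pot",plane(c,[[458,350]],.03))
c=viewer.calibration("side")
print("tin",plane(c,[[278,186]],.022),"tub",plane(c,[[212,153]],.074),"salt",plane(c,[[281,145]],.078))
print("pot2",plane(c,[[450,205]],.03),"pot1",plane(c,[[400,172]],.03))
E
```

```text
tin [[0.602 0.236 0.022]] tub [[0.502 0.42  0.074]] salt [[0.678 0.315 0.078]] pot [[0.921 0.054 0.03 ]]
tin [[0.592 0.236 0.022]] tub [[0.494 0.422 0.074]] salt [[0.668 0.32  0.078]]
pot2 [[ 0.913 -0.127  0.03 ]] pot1 [[0.9   0.051 0.03 ]]
```

move_arm --steps '[0,0,0.045,0,0,0,0,0,0.045,0,0,0,0,0,0.045,0,0,0,0,0,0.045,0,0,0]' --claw 0.05

```text
t: 0.55
tool_pos: [0.6245, -0.0001, 0.413]
eef_rot: [3.142, 0.0, -0.0]
force: [0.9, -0.3, -0.5]
gripper_width: 0.474
```

move_arm --steps '[-0.035,0.022,0,-8.5,0,0,-0.035,0.022,0,-8.5,0,0,-0.035,0.022,0,-8.5,0,0,-0.035,0.022,0,0,0,8,-0.035,0.022,0,0,0,8]'

```text
t: 1.05
tool_pos: [0.4484, 0.1125, 0.4101]
eef_rot: [2.695, 0.002, 0.288]
force: [0.9, 0.6, 0.5]
gripper_width: 0.475
```

move_arm --steps '[0,0,0,0,0,8,0,0,0,0,0,8,0,0,-0.03,0,0,8,0,0,-0.03,0,0,0,0,0,-0.03,0,0,0]'

```text
t: 1.55
tool_pos: [0.4495, 0.1097, 0.3207]
eef_rot: [2.697, -0.001, 0.698]
force: [0.8, -0.4, -0.1]
gripper_width: 0.472
```

move_arm --steps '[0,0,-0.04,0,0,0,0,0,-0.04,0,0,0,0,0,-0.04,0,0,0,0,0,-0.04,0,0,0,0,0,-0.03,0,0,0]'

```text
t: 2.05
tool_pos: [0.4491, 0.1095, 0.1292]
eef_rot: [2.697, 0.002, 0.698]
force: [0.5, 0.9, 0.5]
gripper_width: 0.471
```

```bash
python3 - <<'E'
from h import *
a=viewer.read_camera("scene")[60:320,200:440]; b=viewer.read_camera("side")[100:360,180:420]
cv2.imwrite("pics/a1.png",cv2.resize(np.hstack([a,b]),None,fx=1.66,fy=1.66))
print(robot.observe()['tool_pos'])
E
```

```text
[0.44801408 0.10858415 0.12832884]
```

View pics/a1.png

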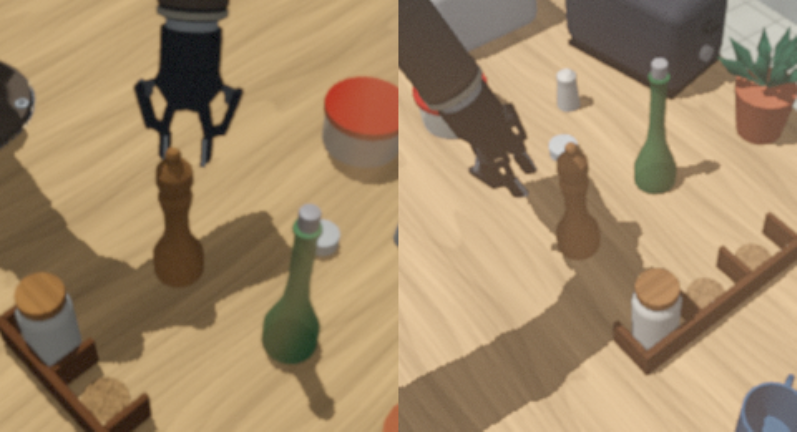

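move_arm --steps '[0,0,-0.035,0,0,0,0,0,-0.035,0,0,0,0,0,-0.025,0,0,0,0,0,-0.015,0,0,0,0,0,-0.005,0,0,0]'

```text
t: 2.65
tool_pos: [0.4507, 0.1102, 0.0164]
eef_rot: [2.696, 0.0, 0.699]
force: [0.0, -0.9, -0.2]
gripper_width: 0.479
```

```bash
python3 - <<'E'
from h import *
print(robot.observe()['tool_pos'])
cv2.imwrite("pics/w1.png",viewer.read_camera("wrist"))
a=viewer.read_camera("scene")[60:320,200:440]; b=viewer.read_camera("side")[100:360,180:420]
cv2.imwrite("pics/a2.png",cv2.resize(np.hstack([a,b]),None,fx=1.66,fy=1.66))
E
```

```text
[0.45065153 0.1102208  0.01636297]
```

View pics/w1.png

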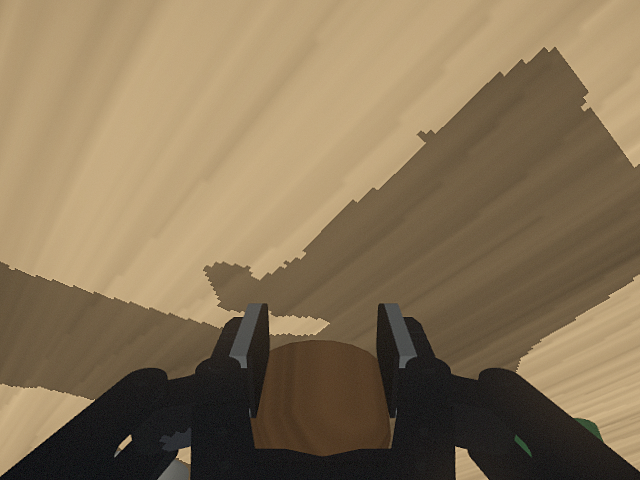

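View pics/a2.png

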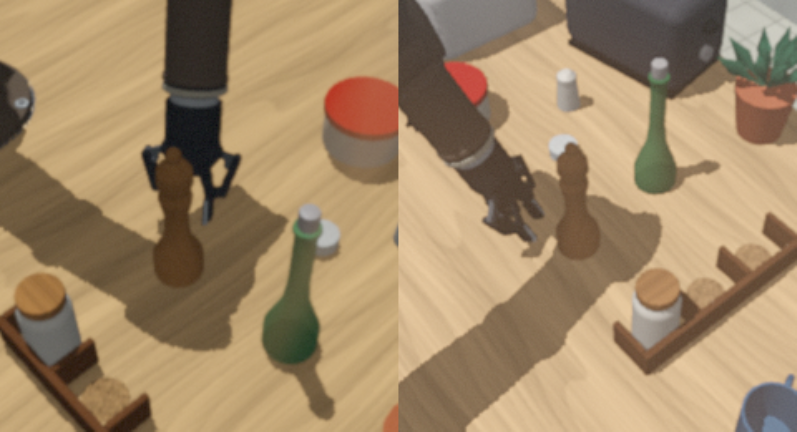

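move_arm --steps '[0.005,-0.006,0,0,0,0,0.005,-0.006,0,0,0,0,0.004,-0.005,0,0,0,0,0.0025,-0.003,0,0,0,0,0.0025,-0.003,0,0,0,0]'

```text
t: 3.3
tool_pos: [0.4694, 0.0864, 0.0165]
eef_rot: [2.696, -0.0, 0.697]
force: [-0.4, 0.9, -0.3]
gripper_width: 0.473
```

move_arm --steps '[0.0025,-0.003,0,0,0,0,0.0025,-0.003,0,0,0,0,0.003,-0.0036,0,0,0,0,0.003,-0.0036,0,0,0,0,0.003,-0.0036,0,0,0,0]'

```text
t: 3.8
tool_pos: [0.4833, 0.0701, 0.0163]
eef_rot: [2.697, -0.0, 0.699]
force: [-0.8, 1.9, -0.2]
gripper_width: 0.472
```

```bash
python3 - <<'E'
from h import *
s=robot.observe();print(s['t'],s['tool_pos'])
cv2.imwrite("pics/w2.png",viewer.read_camera("wrist"))
a=viewer.read_camera("scene")[60:320,200:440]; b=viewer.read_camera("side")[100:360,180:420]
cv2.imwrite("pics/a3.png",cv2.resize(np.hstack([a,b]),None,fx=1.66,fy=1.66))
E
```

```text
3.8 [0.48326802 0.07014658 0.01625832]
```

View pics/w2.png

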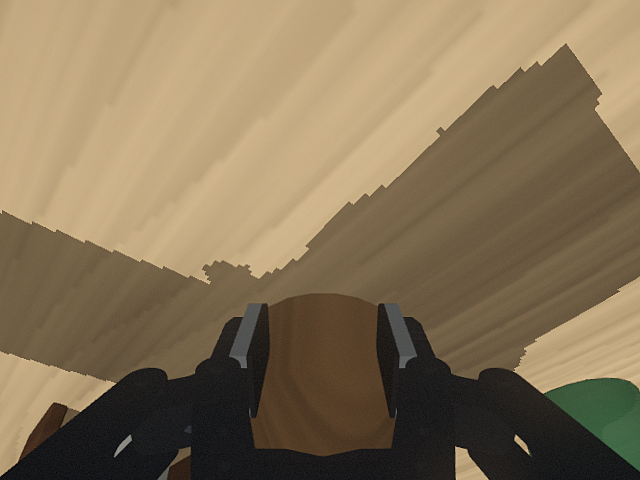

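View pics/a3.png

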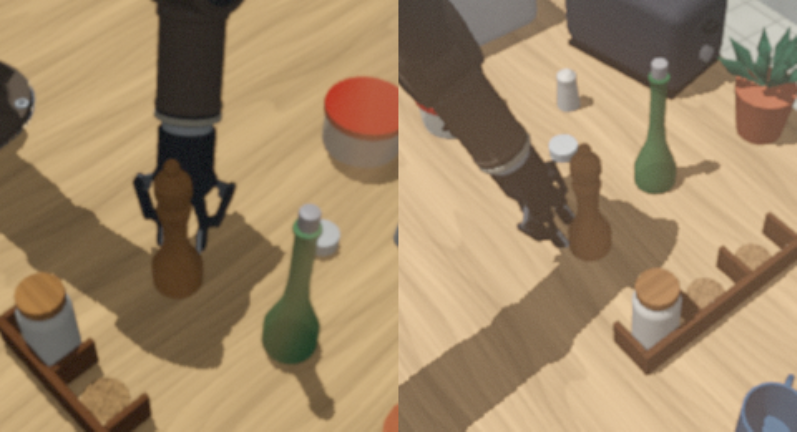

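move_arm --steps '[0.004,-0.005,0,0,0,0,0.004,-0.005,0,0,0,0,0.004,-0.005,0,0,0,0,0.004,-0.005,0,0,0,0,0.004,-0.005,0,0,0,0]'

```text
t: 4.45
tool_pos: [0.5033, 0.0445, 0.0163]
eef_rot: [2.696, 0.0, 0.698]
force: [-1.9, 2.6, 0.6]
gripper_width: 0.476
```

move_arm --steps '[0.004,-0.005,0,0,0,0,0.004,-0.005,0,0,0,0,0.004,-0.005,0,0,0,0,0.004,-0.005,0,0,0,0,0.004,-0.005,0,0,0,0]'

```text
t: 4.95
tool_pos: [0.5233, 0.0197, 0.0163]
eef_rot: [2.697, 0.0, 0.698]
force: [-1.7, 2.9, -1.3]
gripper_width: 0.477
```

```bash
cat > chk.py <<'E'
from h import *
import sys
def go(name,x,y,r,box1=(200,60),box2=(180,100)):
    s=robot.observe();print(s['t'],s['tool_pos'],s['eef_rot'],s['force'])
    o=[]
    for n,b in(("scene",box1),("side",box2)):
        im=viewer.read_camera(n); cv2.imwrite(f"pics/raw_{name}_{n}.png",im)
        circ(viewer.calibration(n),im,x,y,r,(0,.035),(255,0,0))
        o.append(im[b[1]:b[1]+260,b[0]:b[0]+240])
    cv2.imwrite(f"pics/{name}.png",cv2.resize(np.hstack(o),None,fx=1.66,fy=1.66,interpolation=cv2.INTER_CUBIC))
E
python3 - <<'E'
from chk import *
p=robot.observe()['tool_pos']; C=p[:2]+.037*np.array([.643,-.766]);print(C)
go("b1",C[0],C[1],.034)
E
```

```text
[ 0.5470828  -0.00861544]
4.95 [0.5232918  0.01972656 0.01630001] [2.69652838e+00 3.67584443e-05 6.98067095e-01] [-1.6830833   2.86778356 -1.27614904]
```

View pics/b1.png

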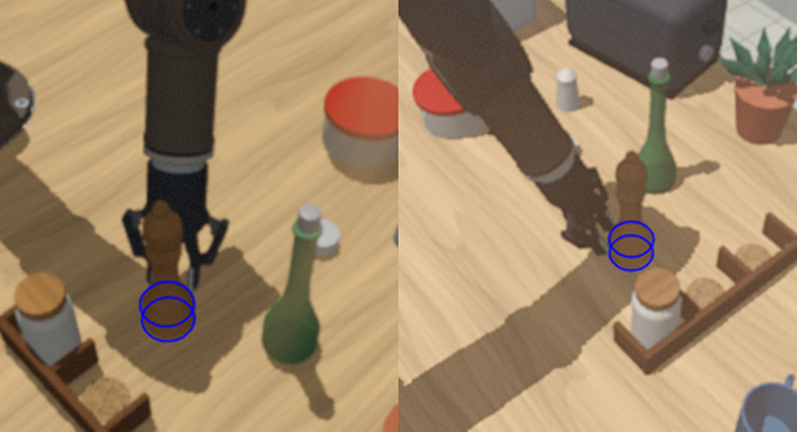

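move_arm --steps '[0.0046,-0.0056,0,0,0,0,0.0046,-0.0056,0,0,0,0,0.0046,-0.0056,0,0,0,0,0.0046,-0.0056,0,0,0,0,0.0046,-0.0056,0,0,0,0]'

```text
t: 5.55
tool_pos: [0.5464, -0.0085, 0.0163]
eef_rot: [2.696, 0.0, 0.698]
force: [-1.1, 2.6, 1.0]
gripper_width: 0.476
```

move_arm --steps '[0.0046,-0.0018,0,0,0,-4,0.0045,-0.0019,0,0,0,-4,0.0043,-0.0024,0,0,0,-4,0.0042,-0.0026,0,0,0,-4,0.0039,-0.003,0,0,0,-4]'

```text
t: 6.05
tool_pos: [0.568, -0.0196, 0.0163]
eef_rot: [2.697, -0.0, 0.346]
force: [-0.4, 2.9, -0.1]
gripper_width: 0.476
```

move_arm --steps '[0.0038,-0.0031,0,0,0,-4,0.0035,-0.0035,0,0,0,-4,0.0033,-0.0036,0,0,0,-4,0.0029,-0.004,0,0,0,-4,0.0028,-0.004,0,0,0,-4]'

```text
t: 6.55
tool_pos: [0.5845, -0.0379, 0.0163]
eef_rot: [2.697, -0.001, -0.003]
force: [-0.2, 2.1, 0.1]
gripper_width: 0.474
```

```bash
python3 - <<'E'
from chk import *
p=robot.observe()['tool_pos']; C=p[:2]+.037*np.array([0,-1]);print(C)
go("b2",C[0],C[1],.034,(150,120),(230,130))
cv2.imwrite("pics/w3.png",viewer.read_camera("wrist"))
E
```

```text
[ 0.58454794 -0.07485576]
6.55 [ 0.58454794 -0.03785576  0.01634945] [ 2.69708326e+00 -5.68662305e-04 -2.76553538e-03] [-0.16835604  2.0523906   0.05149147]
```

View pics/b2.png

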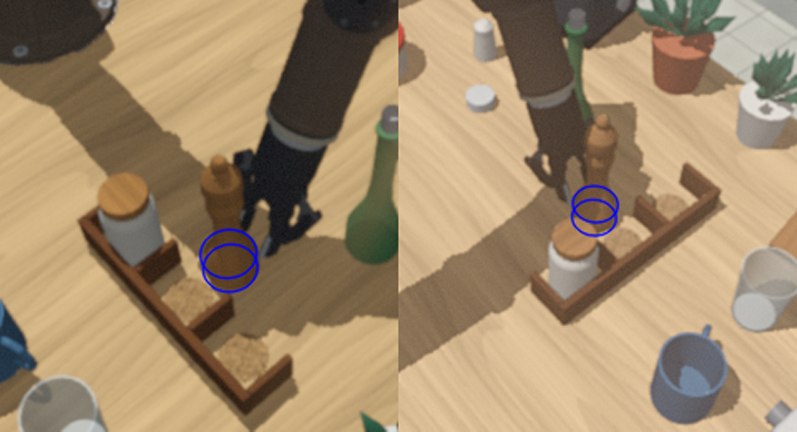

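View pics/w3.png

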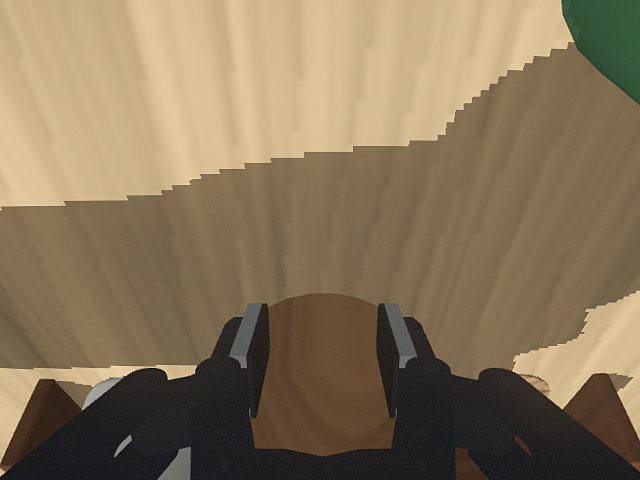

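move_arm --steps '[0,-0.006,0,0,0,0,0,-0.006,0,0,0,0,0,-0.006,0,0,0,0,0,-0.006,0,0,0,0,0,-0.006,0,0,0,0]'

```text
t: 7.2
tool_pos: [0.5835, -0.0685, 0.0163]
eef_rot: [2.696, 0.0, -0.0]
force: [-0.5, 1.8, -0.0]
gripper_width: 0.477
```

move_arm --steps '[0,-0.006,0,0,0,0,0,-0.006,0,0,0,0,0,-0.006,0,0,0,0,0,-0.004,0,0,0,0,0,-0.003,0,0,0,0]'

```text
t: 7.7
tool_pos: [0.5838, -0.0933, 0.0163]
eef_rot: [2.696, -0.0, -0.0]
force: [-0.3, 2.8, -0.1]
gripper_width: 0.473
```

move_arm --steps '[0,-0.002,0,0,0,0,0,-0.002,0,0,0,0,0,-0.001,0,0,0,0]'

```text
t: 8.0
tool_pos: [0.5839, -0.0977, 0.0163]
eef_rot: [2.697, -0.0, 0.0]
force: [0.3, 3.3, -1.0]
gripper_width: 0.475
```

```bash
python3 - <<'E'
from chk import *
p=robot.observe()['tool_pos']; C=p[:2]+.037*np.array([0,-1]);print(C)
go("b3",C[0],C[1],.034,(150,120),(230,130))
E
```

```text
[ 0.58385719 -0.13472572]
8.0 [ 0.58385719 -0.09772572  0.01632594] [ 2.69659217e+00 -1.17696649e-04  1.26003229e-04] [ 0.32914954  3.25365862 -1.02941928]
```

View pics/b3.png

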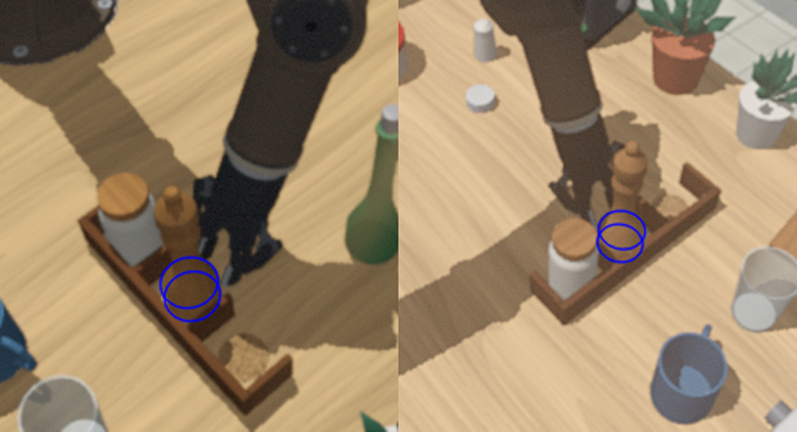

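Nearly there. The force is still only sliding friction, so I'll creep until it rises against the back board.

move_arm --steps '[0,-0.001,0,0,0,0,0,-0.001,0,0,0,0,0,-0.001,0,0,0,0]'

```text
t: 8.4
tool_pos: [0.5839, -0.1007, 0.0163]
eef_rot: [2.697, -0.0, 0.0]
force: [-0.2, 2.3, -0.2]
gripper_width: 0.478
```

move_arm --steps '[0,-0.001,0,0,0,0,0,-0.001,0,0,0,0]'

```text
t: 8.6
tool_pos: [0.5838, -0.1028, 0.0163]
eef_rot: [2.697, -0.0, -0.0]
force: [0.5, 2.7, -0.9]
gripper_width: 0.475
```

move_arm --steps '[0,-0.001,0,0,0,0]'

```text
t: 8.7
tool_pos: [0.5838, -0.1039, 0.0163]
eef_rot: [2.696, -0.0, -0.0]
force: [-0.0, 1.1, -0.1]
gripper_width: 0.474
```

move_arm --steps '[0,-0.001,0,0,0,0]'

```text
t: 8.8
tool_pos: [0.5838, -0.1048, 0.0163]
eef_rot: [2.697, 0.0, -0.0]
force: [-0.1, 2.3, -0.1]
gripper_width: 0.476
```

move_arm --steps '[0,-0.001,0,0,0,0]'

```text
t: 8.9
tool_pos: [0.5838, -0.1058, 0.0163]
eef_rot: [2.697, -0.0, -0.0]
force: [0.2, 2.8, 0.3]
gripper_width: 0.47
```

move_arm --steps '[0,-0.001,0,0,0,0]'

```text
t: 9.0
tool_pos: [0.5838, -0.1068, 0.0163]
eef_rot: [2.696, -0.0, -0.0]
force: [0.3, 2.1, -0.8]
gripper_width: 0.473
```

move_arm --steps '[0,-0.001,0,0,0,0]'

```text
t: 9.1
tool_pos: [0.5839, -0.1072, 0.0162]
eef_rot: [2.697, -0.0, 0.0]
force: [-1.7, 5.2, -0.1]
gripper_width: 0.473
```

```bash
python3 - <<'E'
from chk import *
go("b4",.5838,-.1386,.034,(150,120),(230,130))
E
```

```text
9.1 [ 0.58393141 -0.1071752   0.01622507] [ 2.69735268e+00 -3.14080275e-04  3.58118873e-04] [-1.68113857  5.17174924 -0.12325602]
```

View pics/b4.png

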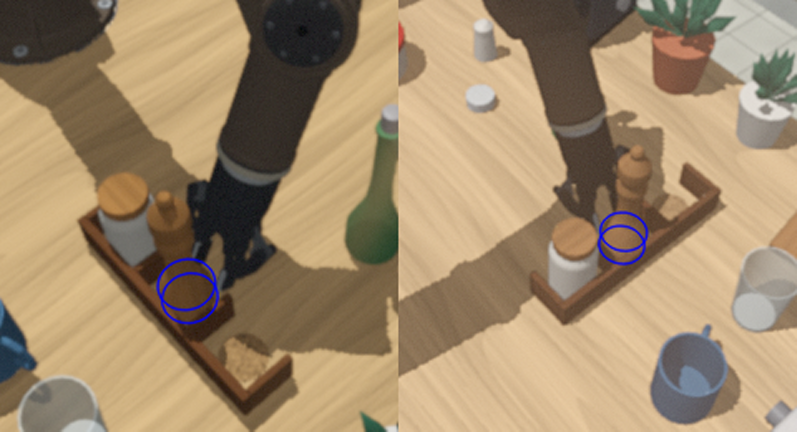

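move_arm --steps '[0,-0.001,0,0,0,0]'

```text
t: 9.3
tool_pos: [0.584, -0.1074, 0.0161]
eef_rot: [2.698, -0.0, 0.001]
force: [-0.9, 9.1, 1.0]
gripper_width: 0.47
```

```bash
python3 - <<'E'
from chk import *
s=robot.observe();print(s['force'],s['tool_pos'],s['wrist_torque'])
o=[]
for n,b in(("scene",(180,190)),("side",(290,190))):
    im=viewer.read_camera(n); o.append(cv2.resize(im[b[1]:b[1]+130,b[0]:b[0]+130],None,fx=3,fy=3,interpolation=cv2.INTER_CUBIC))
cv2.imwrite("pics/b5.png",np.hstack(o))
E
```

```text
[-0.9338968   9.13569581  1.03795219] [ 0.58401063 -0.10737387  0.01612073] [ 2.00929556  0.27819245 -0.20163654]
```

View pics/b5.png

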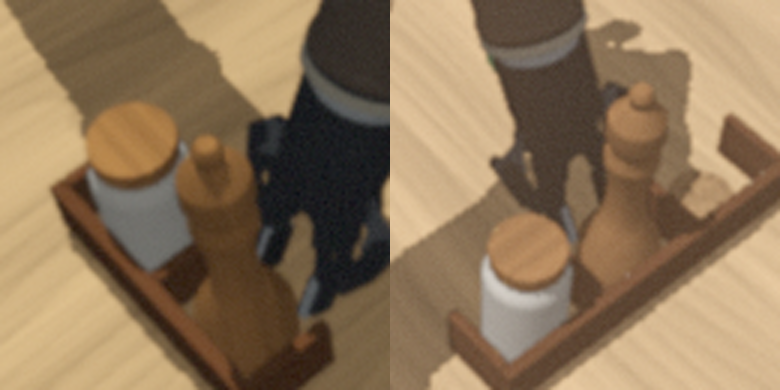

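move_arm --steps '[0,0.006,0,0,0,0,0,0.015,0,0,0,0,0,0.02,0.005,0,0,0,0,0.01,0.03,0,0,0,0,0,0.045,0,0,0]'

```text
t: 9.9
tool_pos: [0.5826, -0.0535, 0.0952]
eef_rot: [2.697, 0.005, 0.005]
force: [1.0, 0.3, 0.5]
gripper_width: 0.472
```

move_arm --steps '[0,0,0.045,0,0,0,0,0,0.045,0,0,0,0,0,0.045,0,0,0,0,0,0.045,0,0,0,0,0,0.045,0,0,0]'

```text
t: 10.4
tool_pos: [0.5832, -0.0559, 0.3238]
eef_rot: [2.698, -0.0, 0.002]
force: [0.3, -0.4, -0.8]
gripper_width: 0.472
```

move_arm --steps '[0,0,0.04,0,0,0,0,0,0.03,0,0,0,0.02,0.03,0,0,0,0,0.03,0.04,0,0,0,0,0.03,0.04,0,0,0,0]'

```text
t: 10.9
tool_pos: [0.6639, 0.055, 0.3927]
eef_rot: [2.698, -0.001, 0.0]
force: [0.8, 0.2, -0.2]
gripper_width: 0.473
```

move_arm --steps '[0.0115,0.04,0,0,0,0,0,0.04,0,0,0,0,0,0.021,0,0,0,0,0,0,-0.03,0,0,0,0,0,-0.04,0,0,0]'

```text
t: 11.4
tool_pos: [0.6753, 0.1571, 0.3223]
eef_rot: [2.699, -0.003, 0.003]
force: [0.4, -0.3, -0.5]
gripper_width: 0.475
```

```bash
python3 - <<'E'
from chk import *
go("c1",.675,.0844,.036,(200,150),(230,100))
E
```

```text
11.4 [0.67526166 0.15712539 0.32226103] [ 2.69938804 -0.00327282  0.00332145] [ 0.40590637 -0.3348984  -0.50414118]
```

View pics/c1.png

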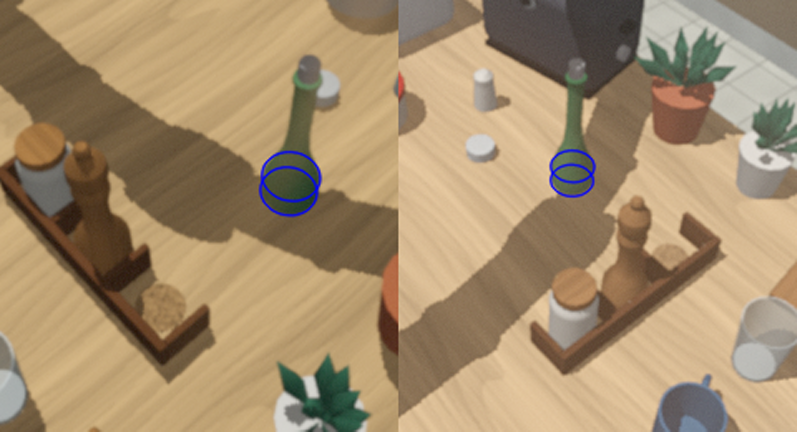

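move_arm --steps '[0,-0.003,-0.045,0,0,0,0,-0.003,-0.045,0,0,0,0,0,-0.045,0,0,0,0,0,-0.045,0,0,0,0,0,-0.04,0,0,0]'

```text
t: 12.0
tool_pos: [0.6757, 0.1484, 0.1016]
eef_rot: [2.697, -0.001, 0.001]
force: [0.6, 0.0, 0.4]
gripper_width: 0.48
```

```bash
python3 - <<'E'
from chk import *
go("c2",.675,.0844,.036,(280,60),(180,60))
cv2.imwrite("pics/w4.png",viewer.read_camera("wrist"))
E
```

```text
12.0 [0.67574949 0.14841209 0.10156554] [ 2.69698308e+00 -1.16690220e-03  5.49734242e-04] [0.58020023 0.01983141 0.35714849]
```

View pics/c2.png

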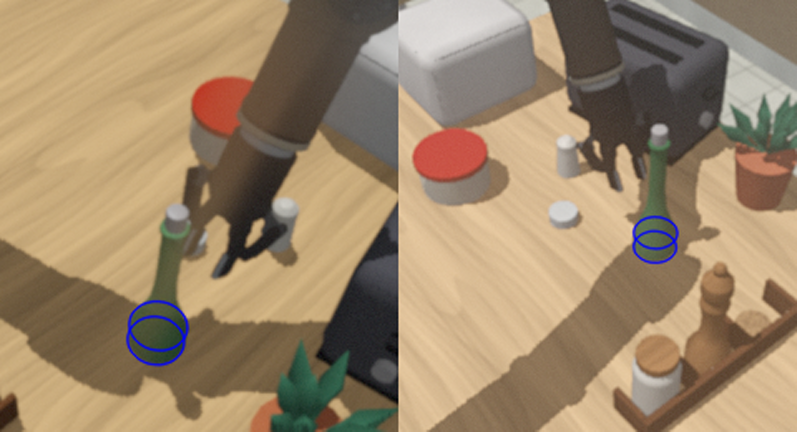

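View pics/w4.png

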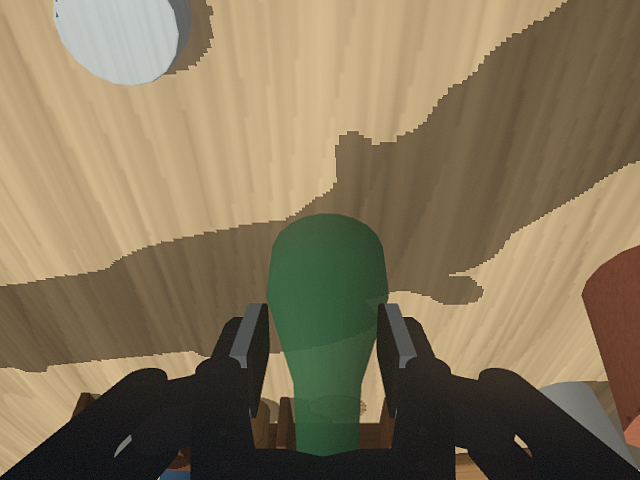

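move_arm --steps '[0,0,-0.03,0,0,0,0,0,-0.03,0,0,0,0,0,-0.018,0,0,0,0,0,-0.007,0,0,0,0,0,0,0,0,0]'

```text
t: 12.65
tool_pos: [0.6759, 0.1476, 0.0174]
eef_rot: [2.697, -0.001, 0.0]
force: [0.3, 0.2, -0.1]
gripper_width: 0.473
```

move_arm --steps '[0,-0.008,0,0,0,0,0,-0.006,0,0,0,0,0,-0.004,0,0,0,0,0,-0.003,0,0,0,0,0,-0.003,0,0,0,0]'

```text
t: 13.15
tool_pos: [0.6754, 0.1229, 0.0167]
eef_rot: [2.697, -0.0, -0.0]
force: [-1.4, 0.5, 0.3]
gripper_width: 0.473
```

move_arm --steps '[0,-0.003,0,0,0,0,0,-0.003,0,0,0,0,0,-0.004,0,0,0,0,0,-0.004,0,0,0,0,0,-0.004,0,0,0,0]'

```text
t: 13.65
tool_pos: [0.6756, 0.1075, 0.0164]
eef_rot: [2.699, -0.001, 0.002]
force: [-0.3, 5.7, 1.7]
gripper_width: 0.48
```

move_arm --steps '[0,-0.005,0,0,0,0,0,-0.005,0,0,0,0,0,-0.006,0,0,0,0,0,-0.006,0,0,0,0,0,-0.006,0,0,0,0]'

```text
t: 14.15
tool_pos: [0.6757, 0.0795, 0.0164]
eef_rot: [2.699, -0.001, 0.002]
force: [-0.9, 5.2, 1.2]
gripper_width: 0.475
```

```bash
python3 - <<'E'
from chk import *
p=robot.observe()['tool_pos']
go("c3",p[0],p[1]-.034,.036,(240,100),(210,80))
cv2.imwrite("pics/w5.png",viewer.read_camera("wrist"))
E
```

```text
14.15 [0.67567899 0.07945079 0.01643104] [ 2.69942164e+00 -1.09576294e-03  1.98539749e-03] [-0.94047686  5.17216196  1.17102981]
```

View pics/c3.png

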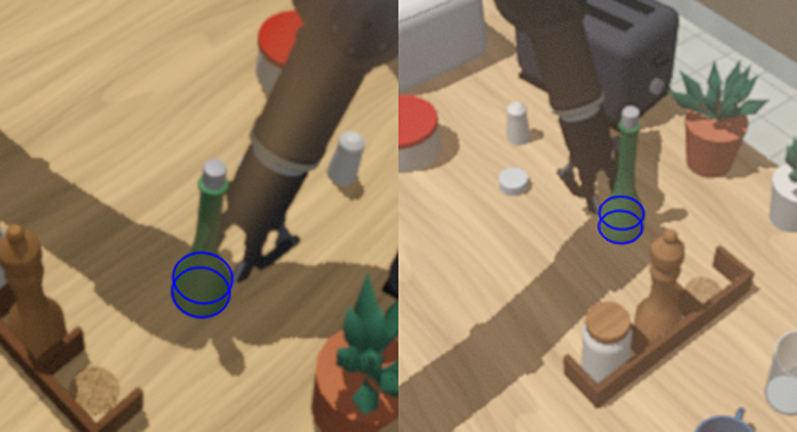

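View pics/w5.png

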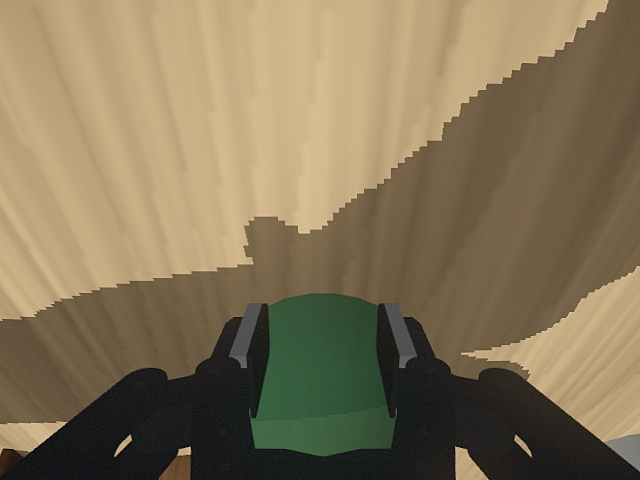

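move_arm --steps '[0.001,-0.006,0,0,0,0,0.001,-0.006,0,0,0,0,0.001,-0.006,0,0,0,0,0.001,-0.006,0,0,0,0,0.001,-0.006,0,0,0,0]'

```text
t: 14.8
tool_pos: [0.6803, 0.0491, 0.0163]
eef_rot: [2.699, -0.0, 0.001]
force: [-0.6, 5.7, 3.0]
gripper_width: 0.477
```

move_arm --steps '[0.001,-0.006,0,0,0,0,0.001,-0.006,0,0,0,0,0.001,-0.006,0,0,0,0,0.001,-0.006,0,0,0,0,0.001,-0.006,0,0,0,0]'

```text
t: 15.3
tool_pos: [0.6854, 0.0191, 0.0163]
eef_rot: [2.699, -0.0, 0.002]
force: [-1.7, 5.5, 2.2]
gripper_width: 0.471
```

move_arm --steps '[0,-0.006,0,0,0,0,0,-0.006,0,0,0,0,0,-0.006,0,0,0,0,0,-0.006,0,0,0,0,0,-0.006,0,0,0,0]'

```text
t: 15.8
tool_pos: [0.6857, -0.011, 0.0163]
eef_rot: [2.699, -0.001, 0.002]
force: [0.0, 4.7, 2.8]
gripper_width: 0.474
```

```bash
python3 - <<'E'
from chk import *
p=robot.observe()['tool_pos']
go("c4",p[0],p[1]-.034,.036,(200,130),(230,110))
cv2.imwrite("pics/w6.png",viewer.read_camera("wrist"))
E
```

```text
15.8 [ 0.68565112 -0.01096627  0.01630349] [ 2.69853894e+00 -6.66188152e-04  1.67464422e-03] [2.60313994e-03 4.73679387e+00 2.78204211e+00]
```

View pics/c4.png

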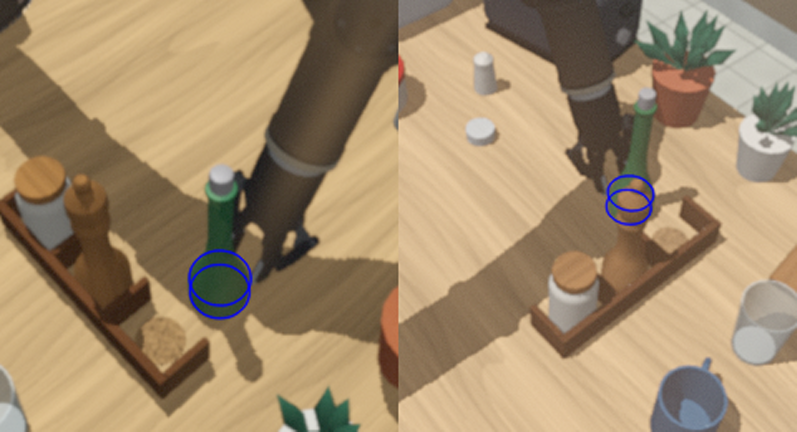

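View pics/w6.png

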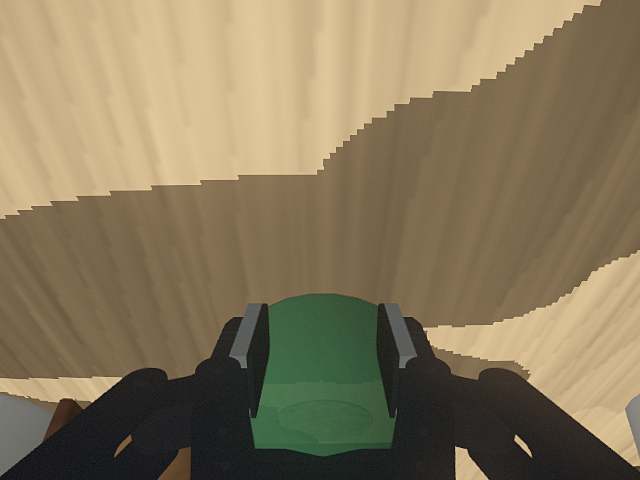

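move_arm --steps '[0,-0.006,0,0,0,0,0,-0.006,0,0,0,0,0,-0.006,0,0,0,0,0,-0.006,0,0,0,0,0,-0.006,0,0,0,0]'

```text
t: 16.45
tool_pos: [0.6856, -0.0412, 0.0163]
eef_rot: [2.698, -0.0, 0.001]
force: [-0.8, 5.8, 2.4]
gripper_width: 0.474
```

move_arm --steps '[0,-0.006,0,0,0,0,0,-0.006,0,0,0,0,0,-0.006,0,0,0,0,0,-0.006,0,0,0,0,0,-0.006,0,0,0,0]'

```text
t: 16.95
tool_pos: [0.6856, -0.0712, 0.0163]
eef_rot: [2.698, -0.0, 0.001]
force: [-0.3, 6.5, 3.2]
gripper_width: 0.473
```

move_arm --steps '[0,-0.006,0,0,0,0,0,-0.005,0,0,0,0,0,-0.004,0,0,0,0,0,-0.003,0,0,0,0,0,-0.002,0,0,0,0]'

```text
t: 17.45
tool_pos: [0.6855, -0.0914, 0.0163]
eef_rot: [2.698, -0.0, 0.001]
force: [0.2, 6.1, 3.0]
gripper_width: 0.475
```

move_arm --steps '[0,-0.002,0,0,0,0,0,-0.002,0,0,0,0,0,-0.001,0,0,0,0]'

```text
t: 17.75
tool_pos: [0.6856, -0.0963, 0.0163]
eef_rot: [2.698, -0.0, 0.001]
force: [0.1, 5.3, 2.3]
gripper_width: 0.477
```

move_arm --steps '[0,-0.001,0,0,0,0,0,-0.001,0,0,0,0]'

```text
t: 17.95
tool_pos: [0.6856, -0.098, 0.0162]
eef_rot: [2.698, -0.0, 0.002]
force: [0.2, 6.0, 3.7]
gripper_width: 0.475
```

move_arm --steps '[0,-0.001,0,0,0,0,0,-0.001,0,0,0,0]'

```text
t: 18.15
tool_pos: [0.6856, -0.0999, 0.0163]
eef_rot: [2.698, -0.0, 0.002]
force: [-0.0, 6.0, 2.9]
gripper_width: 0.477
```

move_arm --steps '[0,-0.001,0,0,0,0,0,-0.001,0,0,0,0]'

```text
t: 18.35
tool_pos: [0.6857, -0.1012, 0.0162]
eef_rot: [2.699, -0.001, 0.002]
force: [-0.7, 9.2, 4.5]
gripper_width: 0.476
```

move_arm --steps '[0,-0.001,0,0,0,0]'

```text
t: 18.45
tool_pos: [0.6857, -0.1013, 0.0161]
eef_rot: [2.7, -0.001, 0.002]
force: [-1.9, 11.9, 6.2]
gripper_width: 0.472
```

```bash
python3 - <<'E'
from chk import *
go("c5",.6855,-.1406,.036,(180,150),(260,130))
E
```

```text
18.45 [ 0.68574513 -0.10131112  0.01613262] [ 2.69999707e+00 -6.16120794e-04  2.40390042e-03] [-1.87485441 11.88550764  6.22644432]
```

View pics/c5.png

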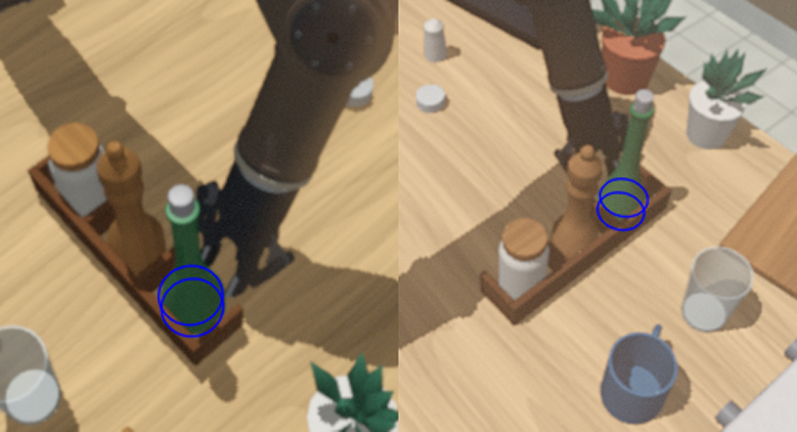

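move_arm --steps '[0,0.006,0,0,0,0,0,0.015,0,0,0,0,0,0.025,0,0,0,0,0,0.03,0.01,0,0,0,0,0.02,0.03,0,0,0]'

```text
t: 19.05
tool_pos: [0.6828, -0.0057, 0.0535]
eef_rot: [2.696, 0.006, 0.002]
force: [1.2, 0.6, 0.7]
gripper_width: 0.472
```

move_arm --steps '[0,0,0.045,0,0,0,0,0,0.045,0,0,0,0,0,0.045,0,0,0,0,0,0.045,0,0,0,0,0,0.045,0,0,0]'

```text
t: 19.55
tool_pos: [0.6846, -0.0083, 0.283]
eef_rot: [2.696, 0.001, -0.0]
force: [1.7, -0.2, -0.3]
gripper_width: 0.476
```

move_arm --steps '[0,0.04,0.02,0,0,0,0,0.04,0.02,0,0,0,0,0.04,0,0,0,0,0,0.03,0,0,0,0,0,0,0,0,0,0]'

```text
t: 20.05
tool_pos: [0.6839, 0.1484, 0.3196]
eef_rot: [2.699, 0.003, 0.008]
force: [-0.5, 0.8, -0.2]
gripper_width: 0.473
```

```bash
python3 - <<'E'
from chk import *
s=robot.observe();print(s['t'],s['tool_pos'],s['force'])
o=[]
for n,b in(("scene",(190,200)),("side",(290,160))):
    im=viewer.read_camera(n);cv2.imwrite(f"pics/fin_{n}.png",im)
    circ(viewer.calibration(n),im,.584,-.1395,.034,(0,),(255,0,0));circ(viewer.calibration(n),im,.6856,-.139,.036,(0,),(0,0,255))
    o.append(cv2.resize(im[b[1]:b[1]+180,b[0]:b[0]+150],None,fx=2.6,fy=2.6,interpolation=cv2.INTER_CUBIC))
cv2.imwrite("pics/f1.png",np.hstack(o))
cv2.imwrite("pics/w7.png",viewer.read_camera("wrist"))
E
```

```text
20.05 [0.68394818 0.14836956 0.31964131] [-0.53015338  0.82886389 -0.17839988]
```

View pics/f1.png

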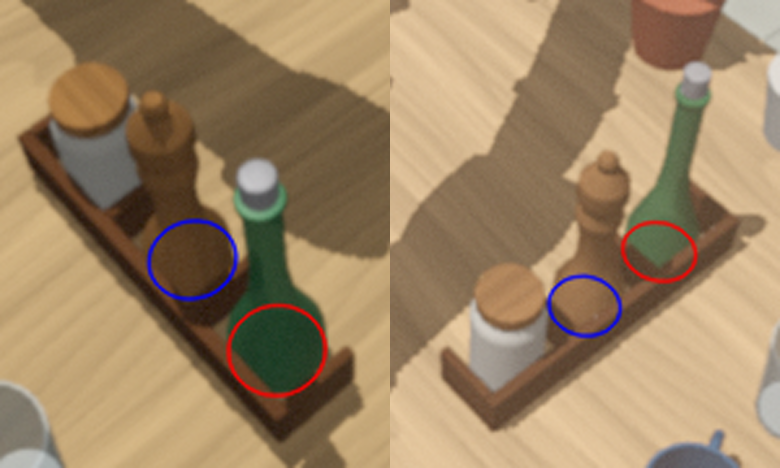

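View pics/w7.png

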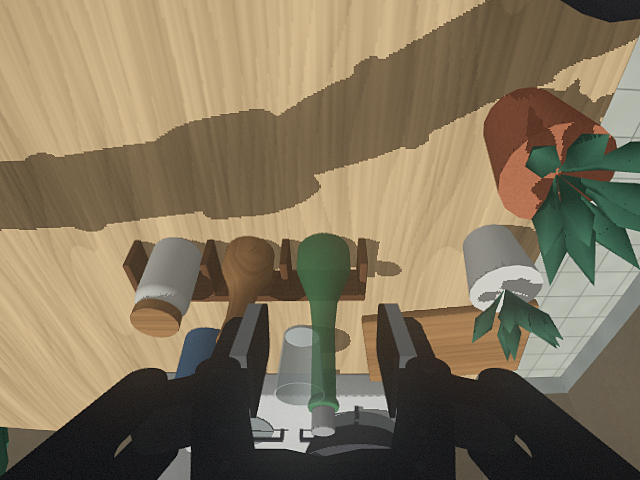

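View pics/fin_scene.png

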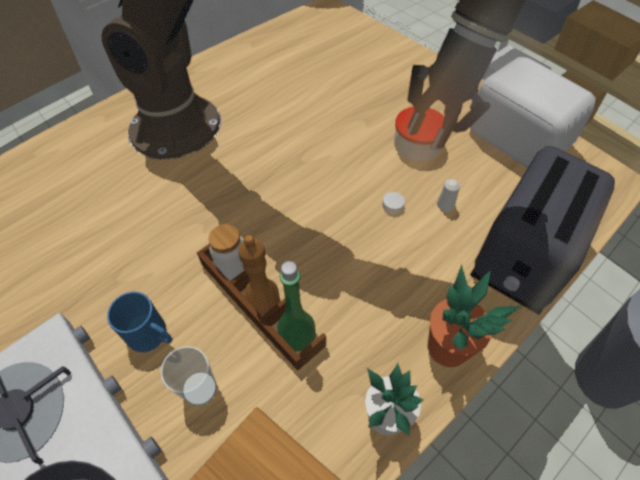

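Both stand upright in their bays, and the jar (227,250), tin (394,203), salt (449,195), mug (138,320) and cup (190,378) look unmoved. Last, I'll measure the seating from the wrist view and compare the other items before and after.

```bash
python3 - <<'E'
from h import *
np.set_printoptions(precision=4,suppress=True)
c=viewer.calibration("wrist");im=viewer.read_camera("wrist")
print("front edges mill,oil; mouths", plane(c,[[248,236],[323,233.5],[211,240],[287,239.5],[364,239]],0))
for x,y,r in((.584,-.1395,.034),(.6856,-.139,.036)):circ(c,im,x,y,r,(0,.035),(255,0,0))
cv2.imwrite("pics/f2.png",cv2.resize(im[210:320,110:390],None,fx=2.8,fy=2.8,interpolation=cv2.INTER_CUBIC))
a=cv2.imread("pics/scene0.png");b=cv2.imread("pics/fin_scene.png")
for n,(x,y,w) in dict(jarlid=(205,222,35),mug=(105,290,65),cup=(158,345,60),tin=(385,190,22)).items():
    t=a[y:y+w,x:x+w];r=cv2.matchTemplate(b[y-8:y+w+8,x-8:x+w+8],t,cv2.TM_CCOEFF_NORMED);_,v,_,l=cv2.minMaxLoc(r);print(n,l[0]-8,l[1]-8,round(v,3))
a=cv2.imread("pics/side0.png");b=cv2.imread("pics/fin_side.png")
for n,(x,y,w) in dict(salt=(270,138,28),tin=(270,178,15),tub=(186,136,50),jar=(318,260,36)).items():
    t=a[y:y+w,x:x+w];r=cv2.matchTemplate(b[y-8:y+w+8,x-8:x+w+8],t,cv2.TM_CCOEFF_NORMED);_,v,_,l=cv2.minMaxLoc(r);print(n,l[0]-8,l[1]-8,round(v,3))
E
```

```text
front edges mill,oil; mouths [[ 0.5837 -0.1108  0.    ]
 [ 0.6842 -0.1061  0.    ]
 [ 0.5323 -0.1182  0.    ]
 [ 0.6357 -0.1171  0.    ]
 [ 0.7393 -0.1161  0.    ]]
jarlid 0 1 0.401
mug 0 0 0.999
cup 0 0 0.999
tin -5 -1 0.497
salt 0 0 0.998
tin 5 1 0.829
tub 0 0 0.998
jar 4 3 0.278
```

View pics/f2.png

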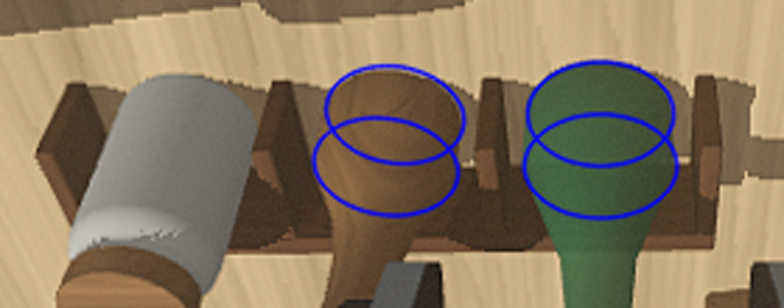

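Measured to the mouth line, the seating fits: the mill's front edge is 6.9 mm ahead (6 expected) and the oil's 10.5 mm (10 expected). The tin and jar template scores are low because of shadow and occlusion, so I'll compare those by eye.

```bash
python3 - <<'E'
import cv2,numpy as np
o=[]
for n,bs in(("scene",((195,215),(375,180))),("side",((305,250),(255,165)))):
  for b in bs:
    o.append(np.vstack([cv2.resize(cv2.imread(f"pics/{f}.png")[b[1]:b[1]+60,b[0]:b[0]+60],(195,195),interpolation=cv2.INTER_CUBIC) for f in(n+"0","fin_"+n)]))
cv2.imwrite("pics/f3.png",np.hstack(o))
E
```

```text
(no output)
```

View pics/f3.png

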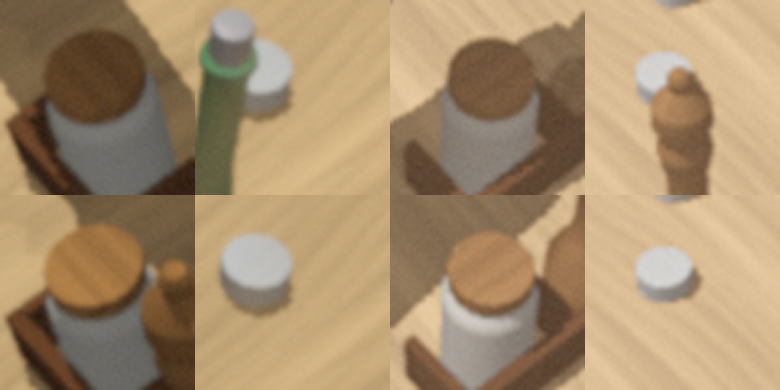

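The jar and tin are at the same pixels before and after; the low scores came from shadow and occlusion. I'm handing the job in.

```bash
python3 - <<'E'
from station import robot
print(robot.finish_job())
E
```

```text
the job is handed in; nothing more can be done
None
```

The mill and the oil bottle are both in the stand, pushed at the foot and never lifted. The mill went first, into the middle bay, and the bottle second, into the far bay. I handed the job in at about 20 s of the 64 s allowed.

- **Against the back board:** each push ended with the arm stalling while the force rose, to about 9 N for the mill and 12 N for the bottle.
- **Final position:** in the last wrist picture both stand upright. Their front edges are 6.9 mm (mill) and 10.5 mm (bottle) ahead of the bay mouths, where 6 and 10 mm were expected.
- **Calibration difference:** the wrist view puts the bay mouths about 3 mm farther back than my first measurement did. I judged the seating by the distance to the mouths, so this does not affect it.
- **Other items:** the mug, cup, salt and tub matched their starting pictures exactly. The automatic match for the jar and tin scored low because of shadows and things in front of them; side-by-side pictures show both unmoved.

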